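Set a rail blank in the drilling jig

ROBOT

A 6-joint arm with a two-finger parallel gripper is mounted at the origin on a cart in front of the work surface, level with it; the furniture and walls round the work are solid. World frame = base frame: x ahead of the robot, y to its left, z up, the work surface at z = 0. Lengths are in m, angles in rad, forces in N, time in s.
With the tool pointing down it reaches from about 0.25 to 0.725 m from the base axis. Payload 4 kg.
Tool frame: the origin (TCP) lies midway between the tips of the shut fingers; the grasp point (between the pads) lies 19 mm behind it; z points along the fingers, y is the line along which they close (so a half turn about z gives the same grasp; the last joint's range is limited). The gripper opens to 85 mm and grips with 20 to 120 N. Pads are 22 mm wide; open, the fingers measure 114 mm over their backs; the gripper's body (76 mm by 85 mm) begins 54 mm behind the grasp point. The pads swing forward as they close: fully open they stand 13 mm farther back than shut.
Start: joints at [-1.172, 0.241, 0.005, 1.335, 0, 1.571], TCP at [0.194, -0.461, 0.231] pointing down, gripper open.
Joint ranges: [-2.72, 2.72], [-1.05, 1.87], [-1.09, 1.28], [-1.99, 2.15], [-1.42, 1.44], [-3.14, 3.14]. Speed limits (rad/s): [2.79, 2.79, 3.14, 3.14, 3.14, 3.14].

INTERFACE

Orientations are given as a unit quaternion [x, y, z, w].
In Python, from workcell import get_obs, camera, job_done, silhouettes gives the robot as it stands. The module is installed in compiled form; this text tells all that it offers.
- The arm moves only by the tool drive_tool, never from a script. Its argument "increments" is a list of rows, each a list of 3 entries, a list of its own where there are three numbers: the shift along the world's x, y, z in mm, then the turn, a rotation vector about the world's x, y, z in degrees, then the opening, from 0 (shut) to 1 (fully open). A call has 1 to 8 rows; each row shifts and turns the commanded pose from where the row before left it; what a row does not reach is not made up. A row lasts 1/12 s, in which the tool goes at most 41.7 mm and 7.16 degrees, less where a joint would pass 70% of its speed; a pose out of reach is approached as far as the arm can. A call is refused whole if a number of a shift passes 41.7 or a number of a turn 7.16, either way. A call with a gripper value outside its range is refused whole. The fingers move at their own pace and stop on an object; the grip force is fixed at half the most. Time passes only in rows, so rows that do not move let the fingers close. It gives the time, the measured TCP pose, the force, the opening and the grip force at its end, in the units of the state.
- get_obs(): the state, without advancing time (a new reading comes with each control period).
- camera(name): name is "side" or "top"; returns a dict with "image" (400x640x3 uint8, red, green, blue), "K" (3x3 intrinsics, pixels), "view" (4x4, takes a point from world to camera coordinates). Camera axes: x right, y down, z forward; pixel columns grow to the right and rows downward; lengths in m; the calibration is good to about 2 mm. A picture is of the moment at which its call begins. There is no depth.
- job_done(): hands the job in; it is judged then, once.
Trained networks look in a picture, given as the dict that the camera call returned (one of the last four; its "shot" number tells which), for a name from the list of things; names that differ only in an ending like _2 or _b are one class to them, and where a whole thing is asked for, a point or a joint stands for the part that bears it (a point fixed in the world has none). Each returns a list of dicts, best first, with "conf" (0 to 1); they miss things now and then, are a little off and sometimes report something else, mostly with a low value. They report only what shows in the picture. A call takes as long as a camera call.
- silhouettes(query, picture): "region" (400x640 bool, what is visible of it) and "bbox" ([left, top, right, bottom] in pixels, round what is visible of it).
The state is a dict: "clock": time; "joint_pos": joint angles; "joint_vel": joint speeds; "tau": joint torques, N m; "eef_pos": TCP position; "tool_rot": TCP orientation; "ft_force": force on the tool from outside, world axes, zero at the start; "ft_torque": the same for the moment, N m; "grip_width": finger opening in m; "grasp_force": force on a finger pad.
Only numpy, scipy, OpenCV 4.12 (cv2) and the standard library are available. Lean on these libraries where they do the work, as an engineer would, in place of code of your own. Each camera call takes 0.05 s, during which the arm holds its last target. There are 200 camera calls.

TASK

Lift the drill guide of the jig by the black knob on its column until the pawl snaps into the next notch and holds it up. Then slide the wooden rail blank in under the guide until its long edge lies flush along the fence and its end is hard against the end stop, and leave it there, guide up, without disturbing the things around.

Things in the scene. Friction and masses are not known exactly. Their poses are not given: they have to be found in the camera images.
- jig: Fixed plywood board on the bench, 210 x 320 x 18 mm, turned a little. Origin at bench height; in its frame (x away from the robot, y left; mm below) the board reaches x -95 to 115, y -150 to 170, upper face z 18. Right end, behind the fence: the guide's column at (88, -102) and a grey back plate, x 101 to 109, y -128 to -48, up to z 130.
- fence_face (a point): On the face of the dark wooden fence along the board's far side, at jig (60, 40, 28). The face is the plane x = 60, facing the robot; the fence runs from y -80 to 165, and again from y -150 to -125 (gap for the guide's arm); top z 38. Keep the arm clear of the tall tool case behind (world x over 0.7, y over 0, 0.45 m high; rasp handles stick out to y -0.15).
- stop_face (a point): On the face of the dark wooden end stop across the board's right end, at jig (20, -130, 28). The face is the plane y = -130, facing left, from x -50 to 60; top z 38.
- guide (a joint): Height of the drill guide (m), sliding straight up: 0 down, as it starts; the pawl snaps in as it passes about 0.0285 and holds it at about 0.028 when let go; hard upper limit 0.036. Let go lower, it drops back. Weighs about 3.5 N; the pawl adds a few N.
- guide_foot (a point): Underside of the guide's 36 mm wide arm (jig y -120 to -84), below its steel bush, at jig (42, -102, 28) when down: 10 mm over the board, so the blank does not pass; z 56 raised. The arm reaches from the 22 mm square aluminium column towards the robot to jig x 21.
- guide_knob (a point): Middle of the round black knob on top of the guide's column, gripped from above: 34 mm in diameter, straight for 10 mm above and below this point; top 14 mm above it. At jig (88, -102, 183) with the guide down; rises with it. Only the 22 mm column is below it.
- pawl (a joint): Angle (rad) of the small steel pawl left of the column, spring-loaded towards it: 0 when it sits in a notch, about 0.2 while a tooth pushes it aside. Nothing to operate: it works by itself.
- rail: The rail blank: pale wooden bar 64 (x) x 180 (y) x 22 mm, 0.2 to 0.4 kg, loose on the board, with a 16 x 40 mm through slot 53 mm left (+y) of its middle. Origin: centre of its underside. Starts askew, its middle 28 to 50 mm too near the robot and 65 to 95 mm too far left. Registered, its origin is at jig (28, -40, 18), axes parallel to the jig's.
- wax_tin: Round green-lidded tin, diameter 67, height 25 mm, right of the jig. Bystander.
- sanding_block: Brown block 56 x 86 x 28 mm, right of the jig. Bystander.
- marking_gauge: Wooden marking gauge, 190 x 56 x 62 mm, behind the jig. Bystander.
- pencil: Black pencil 123 mm long, 9 mm thick, lying on the board behind the fence. Bystander.

How it is judged:
On the way, in this order (a step that is already met when the one before it is completed fails the run):
1. the guide is up, held by its pawl, with nothing gripping it (value of joint guide above 0.0245 m and value of joint pawl below 0.1 rad and contact force between the fingers and guide below 0.2 N), for 0.2 s.
2. the rail blank lies against the fence and the end stop (x of rail in the frame of jig between 0.025 and 0.031 m and y of rail in the frame of jig between -0.043 and -0.037 m and angle between the y axis of rail and the y axis of jig, either way round below 0.025 rad and angle between rail's own z axis and vertical below 0.03 rad and z of rail in the frame of jig below 0.021 m), for 0.2 s.
At the end, for the whole second after the job is handed in: The guide is held up by its pawl (joint guide above 0.0245, pawl in); the rail blank lies flat on the board, its origin within 3 mm in x and in y of the registered place (against the fence face and the end stop), parallel to the fence within 0.025 rad, at rest (all of step 2 and value of joint guide above 0.0245 m and value of joint pawl below 0.1 rad and linear speed of rail below 0.01 m/s and velocity of joint guide below 0.01 m/s); the robot touches nothing.
It fails at once if a bystander is shifted by more than 30 mm (distance of any of wax_tin, sanding_block, marking_gauge, pencil from where it was at the start of the episode above 0.03 m).
It also fails if it takes over 58 s, if anything falls off the work surface, if the arm or the gripper's body presses on something with over 40 N, if the wrist force passes 120 N, or if a joint passes its speed limit or range.

## Working session

There is one attempt and no reset: what is moved stays moved. The work goes in short steps, Python scripts to look and compute and a tool call to move; the robot and the scene stay as the last step left them, time stands still between calls to the robot, and variables do not carry over. Pictures are saved under pics/ and viewed, at most 10 in all, crops included, and the job is handed in when it is done.

Besides the shell and the picture viewer there is one more tool, called after ">>>" as name(argument=value, ...) on one line, values as JSON. drive_tool: Moves the arm, as the interface text tells. Its arguments: {"type":"object","properties":{"increments":{"type":"array"}},"required":["increments"]}

```bash
mkdir -p pics; cat > h.py <<'E'
import numpy as np, cv2
from workcell import *
def save(p,name): cv2.imwrite(f'pics/{name}.png',p['image'][:,:,::-1])
def ray(p,uv,z):
    V=np.array(p['view']);R=V[:3,:3];t=V[:3,3];c=-R.T@t
    d=R.T@np.linalg.inv(p['K'])@np.array([uv[0],uv[1],1.])
    return c+d*(z-c[2])/d[2]
def proj(p,X):
    X=np.atleast_2d(X);V=np.array(p['view']);c=X@V[:3,:3].T+V[:3,3];q=c@np.array(p['K']).T
    return q[:,:2]/q[:,2:]
E
python3 - <<'E'
from h import *
np.set_printoptions(precision=4,suppress=True)
ps={n:camera(n) for n in('top','side')}
a=np.vstack([ps['top']['image'],ps['side']['image']]);cv2.imwrite('pics/a.png',cv2.resize(a,(480,600))[:,:,::-1])
for n,p in ps.items():
    save(p,n);np.savez(f'{n}.npz',K=p['K'],view=p['view'],image=p['image'])
    V=np.array(p['view']);print(n,-V[:3,:3].T@V[:3,3],V[2,:3],p['K'][0])
    for q in ('jig','rail','guide_knob','guide','pencil'):
        for s in silhouettes(q,p)[:2]:
            r=cv2.minAreaRect(np.argwhere(s['region'])[:,::-1].astype(np.int32))
            print(n,q,round(s['conf'],2),s['bbox'],s['region'].sum(),r)
print(get_obs())
E
```

```text
top [ 0.4436 -0.182   1.2604] [ 0.129  -0.0042 -0.9916] [519.0837   0.     314.1262]
top jig 0.67 [195.6, 173.7, 339.7, 285.8] 9941 ((264.5876159667969, 228.33262634277344), (98.00914001464844, 135.96926879882812), 80.43990325927734)
top rail 0.98 [212.1, 222.6, 292.9, 270.6] 2121 ((251.05885314941406, 247.2353057861328), (29.10427474975586, 79.55168151855469), 75.96376037597656)
top guide_knob 0.73 [299.4, 172.6, 318.0, 219.8] 603 ((306.9541015625, 196.85928344726562), (46.26771926879883, 15.283438682556152), 84.47245788574219)
top guide 0.67 [298.0, 175.3, 319.6, 221.1] 659 ((307.4670104980469, 196.7799530029297), (46.3811149597168, 16.218557357788086), 81.46923065185547)
top pencil 0.74 [202.3, 203.7, 248.8, 209.0] 174 ((225.50729370117188, 203.5850830078125), (3.814584255218506, 47.25529861450195), 85.10090637207031)
top pencil 0.59 [209.3, 225.2, 289.2, 275.6] 2133 ((250.05816650390625, 247.71893310546875), (28.662322998046875, 78.84404754638672), 75.12431335449219)
side [0.4542 0.513  0.7415] [ 0.1642 -0.7264 -0.6673] [471.7638   0.     323.7797]
side jig 0.85 [290.3, 165.9, 41
[... 528 characters left out ...]
0915527344, 38.278350830078125), 86.76029968261719)
side pencil 0.66 [297.0, 286.4, 316.5, 340.9] 334 ((306.5798645019531, 314.01666259765625), (6.7712812423706055, 55.51634979248047), 11.768289566040039)
{'clock': 0.6, 'joint_pos': array([-1.172 ,  0.2406,  0.005 ,  1.3352, -0.    ,  1.5708]), 'joint_vel': array([ 0.0011, -0.0006,  0.0006,  0.0014,  0.0004,  0.001 ]), 'tau': array([  0.0002, -37.1976,  25.257 ,   0.0015,   0.    ,  -0.    ]), 'eef_pos': array([ 0.1942, -0.4608,  0.2313]), 'tool_rot': array([ 0.9802,  0.1981, -0.    ,  0.    ]), 'ft_force': array([0.7031, 0.1723, 0.9046]), 'ft_torque': array([ 0.0068, -0.0093,  0.0231]), 'grasp_force': 0.0, 'grip_width': 0.08530486518753001}
```

View pics/top.png

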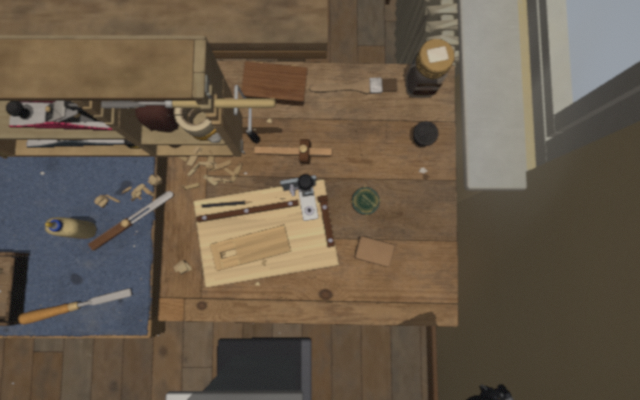

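View pics/side.png

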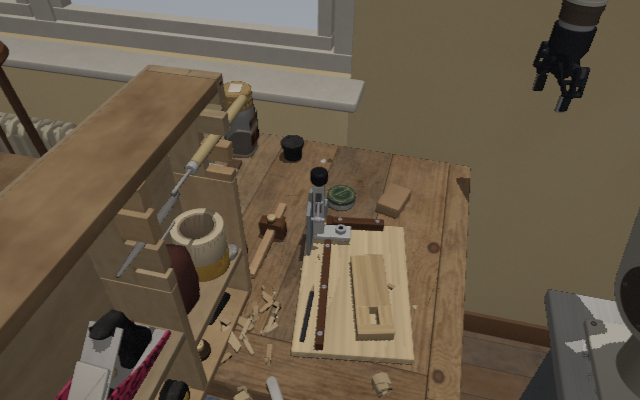

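```bash
python3 - <<'E'
from h import *
t=np.load('top.npz');s=np.load('side.npz')
cv2.imwrite('pics/c1.png',cv2.resize(t['image'][165:295,185:345],None,fx=5,fy=4.6,interpolation=2)[:,:,::-1])
cv2.imwrite('pics/c2.png',cv2.resize(s['image'][160:370,280:420],None,fx=5,fy=2.85,interpolation=2)[:,:,::-1])
E
```

```text
(no output)
```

View pics/c1.png

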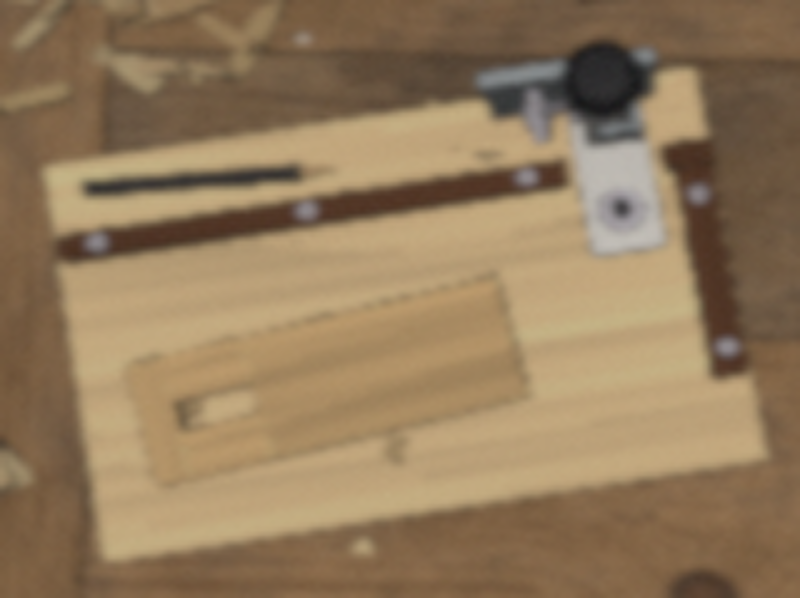

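View pics/c2.png

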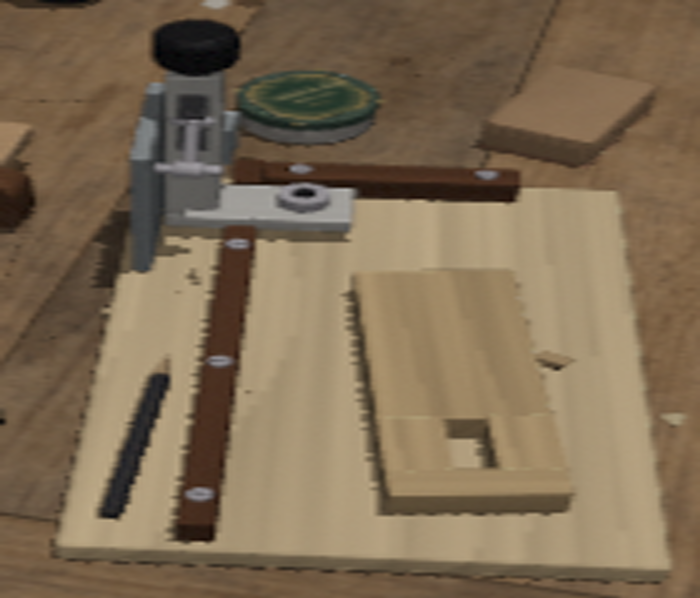

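```bash
cat >> h.py <<'E'
from scipy.optimize import least_squares
def P2W(q,pts):
    pts=np.atleast_2d(np.array(pts,float));c,s=np.cos(q[2]),np.sin(q[2])
    return np.c_[q[0]+c*pts[:,0]-s*pts[:,1],q[1]+s*pts[:,0]+c*pts[:,1],pts[:,2]]
def fit(obs,q0):  # obs: list of (picture, pts, uv)
    return least_squares(lambda q:np.concatenate([(proj(p,P2W(q,a))-uv).ravel() for p,a,uv in obs]),q0,loss='soft_l1')
E
python3 - <<'E'
from h import *
np.set_printoptions(precision=4,suppress=True)
t=dict(np.load('top.npz'));s=dict(np.load('side.npz'))
ct=lambda a:(np.array(a)+.5)/[5,4.6]-.5+[185,165]
cs=lambda a:(np.array(a)+.5)/[5,2.85]-.5+[280,160]
J=np.array([[115,170,18],[-95,170,18],[-95,-150,18],[115,-150,18],[60,165,38],[60,-80,38],[21,-84,43],[21,-120,43],[88,-102,190]])/1e3
ut=ct([[45,168],[105,560],[768,458],[700,68],[65,262],[565,187],[593,254],[665,245],[605,78]])
us=cs([[57,548],[667,568],[612,190],[178,538],[213,538],[196,45]]);Js=J[[0,1,2,4,4,8]];Js[3]=[.082,.165,.038]
us=us[[0,1,2,4,5]];Js=Js[[0,1,2,4,4]];Js[4]=J[8]
it,is_=[0,1,2,3,4,5,8],[0,1,2,3,4]
for nm,o in (('both',[(t,J[it],ut[it]),(s,Js,us)]),('top',[(t,J[it],ut[it])]),('side',[(s,Js,us)])):
    r=fit(o,[.4,-.1,.1]);q=r.x;print(nm,q)
    if nm=='both':
        print((proj(t,P2W(q,J))-ut));print(proj(s,P2W(q,Js))-us);qj=q
R=np.array([[32,90,22],[-32,90,22],[-32,-90,22],[32,-90,22]])/1e3;R[:,2]+=.018
ur=ct([[128,362],[163,488],[528,395],[498,275]]);R2=R.copy()
ur2=cs([[380,478],[570,492],[518,270],[353,274]])
for nm,o in (('both',[(t,R,ur),(s,R2,ur2)]),('top',[(t,R,ur)]),('side',[(s,R2,ur2)])):
    r=fit(o,[.35,-.05,.2]);print('rail',nm,r.x, r.fun.round(1))
    d=r.x-qj;c,sn=np.cos(qj[2]),np.sin(qj[2]);print('in jig',c*d[0]+sn*d[1],-sn*d[0]+c*d[1],d[2])
print('knob',P2W(qj,[[.088,-.102,.183]]),'fence',P2W(qj,[.06,.04,.028]),'reg',P2W(qj,[.028,-.04,.018]))
E
```

```text
both [ 0.5154 -0.0806  0.1651]
[[-1.1625 -0.7755]
 [-1.0714  1.1139]
 [-0.0528  0.6579]
 [-1.2858 -0.6274]
 [-1.8288  0.1944]
 [ 0.6828 -0.5237]
 [-0.6141  0.6267]
 [ 0.0785  0.0648]
 [-0.9915 -0.2114]]
[[-1.019  -1.5372]
 [ 1.1345 -0.0657]
 [ 1.2764 -0.8386]
 [ 0.3599 -4.8681]
 [-0.2741 -2.6243]]
top [ 0.5153 -0.0826  0.1628]
side [ 0.5158 -0.0774  0.172 ]
rail both [ 0.4875 -0.0372  0.2457] [-0.6 -0.  -1.6 -0.7  0.5  0.6  0.   0.2  0.5  4.6 -0.1 -0.5 -0.7 -1.2
  0.2 -2.6]
in jig -0.020345760595211745 0.047349662142628805 0.08061019646674514
rail top [ 0.4876 -0.0383  0.2582] [-0.2  0.5 -0.9 -0.3  1.   0.   0.2 -0.3]
in jig -0.02047383195647996 0.04632087248995947 0.09308791625137997
rail side [ 0.4873 -0.0362  0.239 ] [ 0.2  5.  -0.3  0.2 -0.4 -0.8  0.5 -2.3]
in jig -0.020431729081484693 0.048443762288264865 0.07393570613998474
knob [[ 0.6189 -0.1668  0.183 ]] fence [[ 0.568  -0.0313  0.028 ]] reg [[ 0.5496 -0.1155  0.018 ]]
```

>>> drive_tool(increments=[[[30, 21, 2], [0, 0, -1], 1], [[30, 21, 2], [0, 0, -1], 1], [[30, 21, 2], [0, 0, -1], 1], [[30, 21, 2], [0, 0, -1], 1], [[30, 21, 2], [0, 0, -1], 1], [[30, 21, 2], [0, 0, -1], 1], [[30, 21, 0], [0, 0, -1], 1], [[30, 21, 0], [0, 0, -1], 1]])

```text
clock: 1.27
eef_pos: [0.4356, -0.2916, 0.2437]
tool_rot: [0.992, 0.129, 0.0, 0.0]
ft_force: [0.5, -0.5, -0.2]
grip_width: 0.0854
grasp_force: 0.0
```

>>> drive_tool(increments=[[[30, 21, 0], [0, 0, -1], 1], [[30, 21, 0], [0, 0, -1], 1], [[30, 21, 0], [0, 0, -1], 1], [[30, 21, 0], [0, 0, -1], 1], [[30, 21, 0], [0, 0, -1], 1], [[0, 0, 0], [0, 0, 0], 1]])

```text
clock: 1.77
eef_pos: [0.5888, -0.1832, 0.2418]
tool_rot: [0.996, 0.089, 0.001, -0.001]
ft_force: [-0.3, 0.1, 0.2]
grip_width: 0.0855
grasp_force: 0.0
```

>>> drive_tool(increments=[[[15, 8, 0], [0, 0, 0], 1], [[15, 8, 0], [0, 0, 0], 1], [[0, 0, 0], [0, 0, 0], 1], [[0, 0, 0], [0, 0, 0], 1]])

```text
clock: 2.1
eef_pos: [0.6141, -0.1715, 0.2427]
tool_rot: [0.996, 0.086, -0.001, -0.0]
ft_force: [-0.2, -0.2, 0.5]
grip_width: 0.0855
grasp_force: 0.0
```

```bash
python3 - <<'E'
from h import *
np.set_printoptions(precision=4,suppress=True)
p=camera('side');t=camera('top');o=get_obs();print(o['eef_pos'],o['joint_pos'])
a=cv2.resize(p['image'][90:250,240:400],(600,600),interpolation=2);cv2.imwrite('pics/d.png',a[:,:,::-1])
E
```

```text
[ 0.6134 -0.1723  0.2432] [-0.2737  0.5231  0.4518  1.5002 -0.0004  2.6965]
```

View pics/d.png

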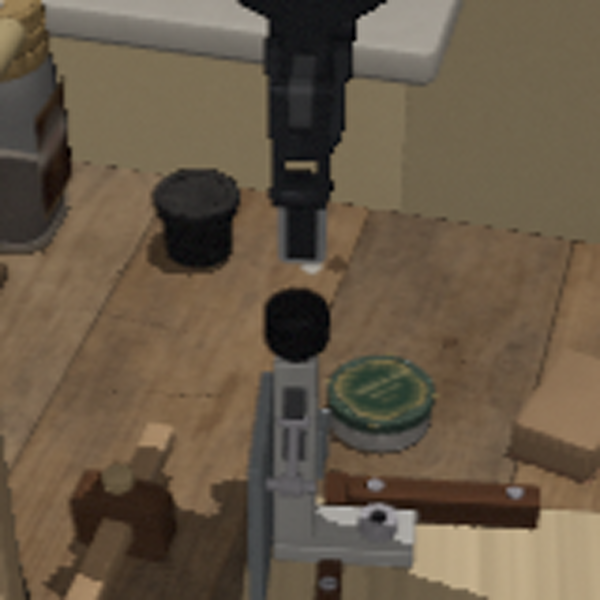

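The side view shows the finger (crop x≈301) directly above the knob (crop ≈297,325), about 5 mm too near the robot, which agrees with the computed pose. I'll descend and grip.

>>> drive_tool(increments=[[[5, 4, 0], [0, 0, 0], 1], [[0, 0, -20], [0, 0, 0], 1], [[0, 0, -20], [0, 0, 0], 1], [[0, 0, -20], [0, 0, 0], 1], [[0, 0, -20], [0, 0, 0], 1], [[0, 0, -3], [0, 0, 0], 1], [[0, 0, 0], [0, 0, 0], 1], [[0, 0, 0], [0, 0, 0], 1]])

```text
clock: 2.87
eef_pos: [0.6194, -0.1681, 0.1614]
tool_rot: [0.996, 0.086, 0.001, 0.0]
ft_force: [0.2, 0.4, 0.4]
grip_width: 0.0853
grasp_force: 0.0
```

>>> drive_tool(increments=[[[0, 0, 0], [0, 0, 0], 0.3], [[0, 0, 0], [0, 0, 0], 0], [[0, 0, 0], [0, 0, 0], 0], [[0, 0, 0], [0, 0, 0], 0], [[0, 0, 0], [0, 0, 0], 0], [[0, 0, 0], [0, 0, 0], 0], [[0, 0, 0], [0, 0, 0], 0], [[0, 0, 0], [0, 0, 0], 0]])

```text
clock: 3.53
eef_pos: [0.6195, -0.1678, 0.1614]
tool_rot: [0.996, 0.086, 0.001, 0.0]
ft_force: [-1.8, 0.0, 5.2]
grip_width: 0.0321
grasp_force: 59.4
```

>>> drive_tool(increments=[[[0, 0, 5], [0, 0, 0], 0], [[0, 0, 6], [0, 0, 0], 0], [[0, 0, 6], [0, 0, 0], 0], [[0, 0, 6], [0, 0, 0], 0], [[0, 0, 5], [0, 0, 0], 0], [[0, 0, 4], [0, 0, 0], 0], [[0, 0, 0], [0, 0, 0], 0], [[0, 0, 0], [0, 0, 0], 0]])

```text
clock: 4.2
eef_pos: [0.6194, -0.1678, 0.1929]
tool_rot: [0.996, 0.086, 0.001, 0.0]
ft_force: [3.5, -0.8, -2.5]
grip_width: 0.0318
grasp_force: 60.0
```

>>> drive_tool(increments=[[[0, 0, -1], [0, 0, 0], 0], [[0, 0, 0], [0, 0, 0], 1], [[0, 0, 0], [0, 0, 0], 1], [[0, 0, 0], [0, 0, 0], 1], [[0, 0, 0], [0, 0, 0], 1], [[0, 0, 0], [0, 0, 0], 1], [[0, 0, 0], [0, 0, 0], 1], [[0, 0, 0], [0, 0, 0], 1]])

```text
clock: 4.87
eef_pos: [0.6191, -0.1678, 0.1914]
tool_rot: [0.996, 0.086, -0.0, 0.0]
ft_force: [-0.3, -0.1, -0.8]
grip_width: 0.0856
grasp_force: 0.0
```

>>> drive_tool(increments=[[[0, 0, 20], [0, 0, 0], 1], [[0, 0, 20], [0, 0, 0], 1], [[0, 0, 20], [0, 0, 0], 1], [[0, 0, 10], [0, 0, 0], 1], [[-20, 0, 0], [0, 0, 0], 1], [[-40, 0, 0], [0, 0, 0], 0], [[-40, 0, 0], [0, 0, 0], 0], [[-40, 0, 0], [0, 0, 0], 0]])

```text
clock: 5.53
eef_pos: [0.4776, -0.1675, 0.2608]
tool_rot: [0.996, 0.086, -0.0, -0.0]
ft_force: [-0.3, -0.6, -0.3]
grip_width: 0.0516
grasp_force: 0.0
```

```bash
python3 - <<'E'
from h import *
np.set_printoptions(precision=4,suppress=True)
p=camera('side');t=camera('top');o=get_obs();print(o['clock'],o['eef_pos'],o['grip_width'])
q=[.5154,-.0806,.1651]
for z in (.197,.225): print(proj(p,P2W(q,[.088,-.102,z])))
a=np.hstack([cv2.resize(p['image'][140:350,270:430],(400,525),interpolation=2),cv2.resize(t['image'][165:295,185:345],(400,525),interpolation=2)]);cv2.imwrite('pics/e.png',a[:,:,::-1])
E
```

```text
5.6333 [ 0.4714 -0.1665  0.2601] 0.035942799496873325
[[318.5297 169.9023]]
[[318.6036 157.8316]]
```

View pics/e.png

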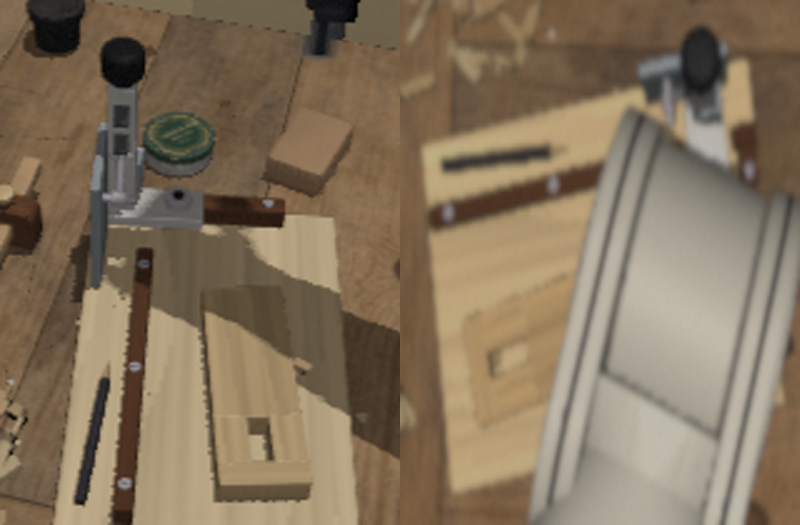

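The guide is up: the knob sits higher, with the column windows showing at (120,130) in the left crop. Next I'll bring the shut fingers to the near side of the rail.

>>> drive_tool(increments=[[[-12, 31, 0], [0, 0, 0], 0], [[-11, 31, 0], [0, 0, 0], 0], [[-11, 31, 0], [0, 0, 0], 0], [[-11, 31, -20], [0, 0, 0], 0], [[0, 0, -40], [0, 0, 0], 0], [[0, 0, -40], [0, 0, 0], 0], [[0, 0, -40], [0, 0, 0], 0], [[0, 0, 0], [0, 0, 0], 0]])

```text
clock: 6.3
eef_pos: [0.4282, -0.0427, 0.1149]
tool_rot: [0.996, 0.086, -0.007, -0.001]
ft_force: [-2.2, -1.3, -0.6]
grip_width: -0.0003
grasp_force: 0.0
```

>>> drive_tool(increments=[[[0, 0, 0], [0, 0, 0], 0], [[0, 0, 0], [0, 0, 0], 0]])

```text
clock: 6.47
eef_pos: [0.4359, -0.044, 0.1232]
tool_rot: [0.996, 0.086, 0.001, 0.0]
ft_force: [-0.4, -0.6, 0.6]
grip_width: -0.0003
grasp_force: 0.0
```

>>> drive_tool(increments=[[[-10, 1, -10], [0, 0, 0], 0], [[0, 0, -30], [0, 0, 0], 0], [[0, 0, -30], [0, 0, 0], 0], [[0, 0, -20], [0, 0, 0], 0], [[0, 0, -6], [0, 0, 0], 0], [[0, 0, 0], [0, 0, 0], 0], [[0, 0, 0], [0, 0, 0], 0]])

```text
clock: 7.05
eef_pos: [0.4265, -0.0431, 0.0273]
tool_rot: [0.996, 0.086, 0.002, 0.0]
ft_force: [-0.3, 0.2, -0.4]
grip_width: -0.0002
grasp_force: 0.0
```

>>> drive_tool(increments=[[[7.9, 1.3, 0], [0, 0, 0], 0], [[7.9, 1.3, 0], [0, 0, 0], 0], [[7.9, 1.3, 0], [0, 0, 0], 0], [[7.9, 1.3, 0], [0, 0, 0], 0], [[7.9, 1.3, 0], [0, 0, 0], 0], [[5.9, 1, 0], [0, 0, 0], 0], [[5.9, 1, 0], [0, 0, 0], 0], [[0, 0, 0], [0, 0, 0], 0]])

```text
clock: 7.72
eef_pos: [0.4774, -0.034, 0.0253]
tool_rot: [0.996, 0.086, 0.001, 0.0]
ft_force: [-0.7, -0.4, -0.2]
grip_width: 0.0001
grasp_force: 0.0
```

>>> drive_tool(increments=[[[4, 0.7, 0], [0, 0, 0], 0], [[3, 0.5, 0], [0, 0, 0], 0], [[2, 0.3, 0], [0, 0, 0], 0], [[2, 0.3, 0], [0, 0, 0], 0], [[0, 0, 0], [0, 0, 0], 0], [[0, 0, 0], [0, 0, 0], 0]])

```text
clock: 8.22
eef_pos: [0.487, -0.0325, 0.0254]
tool_rot: [0.996, 0.086, 0.001, 0.0]
ft_force: [0.0, 0.6, -0.2]
grip_width: 0.0002
grasp_force: 0.0
```

>>> drive_tool(increments=[[[2, 0.3, 0], [0, 0, 0], 0], [[2, 0.3, 0], [0, 0, 0], 0], [[1, 0.2, 0], [0, 0, 0], 0], [[1, 0.2, 0], [0, 0, 0], 0], [[0, 0, 0], [0, 0, 0], 0]])

```text
clock: 8.63
eef_pos: [0.4914, -0.032, 0.0252]
tool_rot: [0.996, 0.086, -0.001, 0.0]
ft_force: [-4.5, -2.1, 3.8]
grip_width: 0.0
grasp_force: 2.4
```

```bash
python3 - <<'E'
from h import *
np.set_printoptions(precision=4,suppress=True)
p=camera('side');o=get_obs();print(o['clock'],o['eef_pos'],o['ft_force'])
s=silhouettes('rail',p);print([ (x['conf'],x['bbox']) for x in s])
q=[.5154,-.0806,.1651]
im=p['image'][:,:,::-1].copy()
f=4;im=cv2.resize(im[190:340,290:430],None,fx=4,fy=4,interpolation=2)
cv2.imwrite('pics/f.png',im)
E
```

```text
8.6833 [ 0.4915 -0.032   0.0252] [-4.6268 -1.4203  3.4855]
[(0.97, [326.6, 252.5, 362.1, 339.0]), (0.5, [296.2, 285.9, 311.2, 341.0])]
```

View pics/f.png

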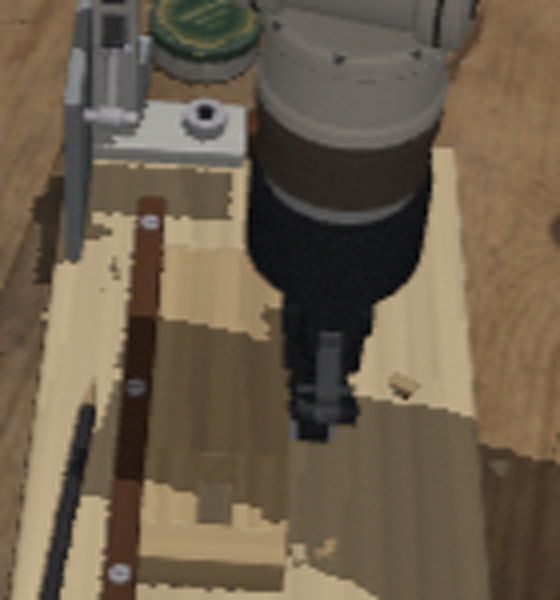

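The rail now lies along the fence (fence face at crop x≈150, rail from 140 to 285). Contact is about 5 N at the expected x. Next I'll go round to its left end.

>>> drive_tool(increments=[[[-15, -2, 0], [0, 0, 0], 0], [[0, 0, 30], [0, 0, 0], 0], [[0, 0, 30], [0, 0, 0], 0], [[9, 31, 0], [0, 0, 0], 0], [[9, 31, 0], [0, 0, 0], 0], [[9, 31, 0], [0, 0, 0], 0], [[9, 31, 0], [0, 0, 0], 0], [[0, 0, 0], [0, 0, 0], 0]])

```text
clock: 9.4
eef_pos: [0.5169, 0.095, 0.0861]
tool_rot: [0.996, 0.091, 0.003, -0.002]
ft_force: [0.5, -0.8, -0.1]
grip_width: 0.0003
grasp_force: 0.0
```

>>> drive_tool(increments=[[[0, 0, 0], [0, 0, 0], 0], [[0, 0, 0], [0, 0, 0], 0]])

```text
clock: 9.57
eef_pos: [0.5138, 0.0897, 0.0852]
tool_rot: [0.996, 0.087, 0.0, -0.0]
ft_force: [-0.9, -0.0, -0.5]
grip_width: -0.0002
grasp_force: 0.0
```

>>> drive_tool(increments=[[[0, 0, -25], [0, 0, 0], 0], [[0, 0, -25], [0, 0, 0], 0], [[0, 0, -9], [0, 0, 0], 0], [[0, 0, 0], [0, 0, 0], 0], [[1.3, -7.9, 0], [0, 0, 0], 0], [[1.3, -7.9, 0], [0, 0, 0], 0], [[1.3, -7.9, 0], [0, 0, 0], 0], [[1.3, -7.9, 0], [0, 0, 0], 0]])

```text
clock: 10.23
eef_pos: [0.5199, 0.0574, 0.0276]
tool_rot: [0.996, 0.086, 0.001, -0.001]
ft_force: [0.6, 3.1, 1.8]
grip_width: 0.0003
grasp_force: 1.2
```

>>> drive_tool(increments=[[[1.3, -7.9, 0], [0, 0, 0], 0], [[1.3, -7.9, 0], [0, 0, 0], 0], [[1.3, -7.9, 0], [0, 0, 0], 0], [[1.3, -7.9, 0], [0, 0, 0], 0], [[1.3, -7.9, 0], [0, 0, 0], 0], [[1.3, -7.9, 0], [0, 0, 0], 0], [[0, 0, 0], [0, 0, 0], 0]])

```text
clock: 10.82
eef_pos: [0.5268, 0.0085, 0.0261]
tool_rot: [0.996, 0.086, -0.0, 0.001]
ft_force: [-0.4, 0.0, 0.0]
grip_width: 0.0
grasp_force: 0.0
```

```bash
python3 - <<'E'
from h import *
np.set_printoptions(precision=4,suppress=True)
p=camera('side');o=get_obs();print(o['clock'],o['eef_pos'],o['ft_force'])
d=o['eef_pos'][:2]-[.5154,-.0806];print('tcp in jig',d@[.9864,.1643],d@[-.1643,.9864])
im=p['image'][:,:,::-1].copy()
cv2.imwrite('pics/g.png',cv2.resize(im[190:340,290:430],None,fx=4,fy=4,interpolation=2))
E
```

```text
10.8667 [0.5265 0.009  0.026 ] [-0.3703 -0.1612  0.003 ]
tcp in jig 0.025697838082389544 0.08658911175112535
```

View pics/g.png

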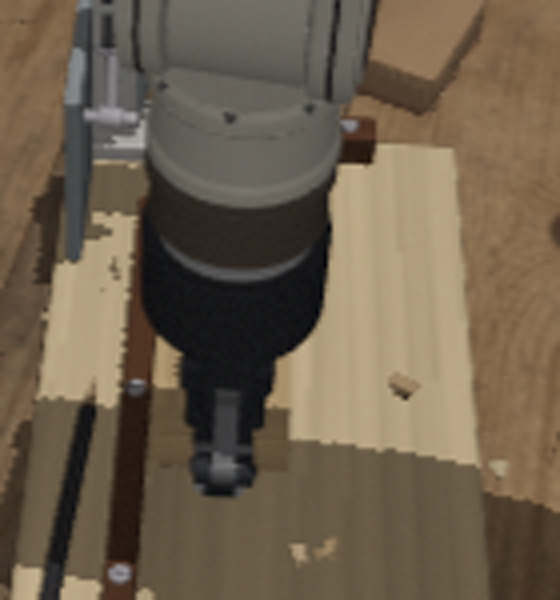

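The rail's left end is at crop (155–290, 465), perhaps 2–3 mm off the fence. I'll push further, then press it to the fence again.

>>> drive_tool(increments=[[[0.7, -4, 0], [0, 0, 0], 0], [[0.7, -4, 0], [0, 0, 0], 0], [[0.7, -4, 0], [0, 0, 0], 0], [[0.7, -4, 0], [0, 0, 0], 0], [[0, 0, 0], [0, 0, 0], 0]])

```text
clock: 11.28
eef_pos: [0.5294, -0.0063, 0.0261]
tool_rot: [0.996, 0.086, -0.0, 0.0]
ft_force: [0.0, -0.2, -1.1]
grip_width: -0.0
grasp_force: 0.0
```

>>> drive_tool(increments=[[[-3, 18, 0], [0, 0, 0], 0], [[0, 0, 30], [0, 0, 0], 0], [[0, 0, 30], [0, 0, 0], 0], [[-33, -5, 0], [0, 0, 0], 0], [[-33, -5, 0], [0, 0, 0], 0], [[0, -35, 0], [0, 0, 0], 0], [[0, -35, 0], [0, 0, 0], 0], [[0, 0, 0], [0, 0, 0], 0]])

```text
clock: 11.95
eef_pos: [0.4603, -0.072, 0.0869]
tool_rot: [0.996, 0.084, 0.001, 0.002]
ft_force: [0.3, 0.4, -1.0]
grip_width: -0.0003
grasp_force: 0.0
```

```bash
cat > tj.py <<'E'
from h import *
o=get_obs();d=o['eef_pos'][:2]-[.5154,-.0806];print(o['clock'],o['eef_pos'],'tcp in jig',d@[.9864,.1643],d@[-.1643,.9864])
E
python3 tj.py
```

```text
11.95 [ 0.46030684 -0.07199343  0.08688526] tcp in jig -0.05292983553015498 0.017541325595661447
```

>>> drive_tool(increments=[[[4, -25, 0], [0, 0, 0], 0], [[0, 0, -25], [0, 0, 0], 0], [[0, 0, -25], [0, 0, 0], 0], [[0, 0, -10], [0, 0, 0], 0], [[0, 0, 0], [0, 0, 0], 0], [[7.9, 1.3, 0], [0, 0, 0], 0], [[7.9, 1.3, 0], [0, 0, 0], 0], [[7.9, 1.3, 0], [0, 0, 0], 0]])

```text
clock: 12.62
eef_pos: [0.4907, -0.0885, 0.0277]
tool_rot: [0.996, 0.087, 0.002, 0.0]
ft_force: [-0.3, -0.4, -0.2]
grip_width: 0.0001
grasp_force: 0.0
```

>>> drive_tool(increments=[[[4, 0.7, 0], [0, 0, 0], 0], [[4, 0.7, 0], [0, 0, 0], 0], [[2, 0.3, 0], [0, 0, 0], 0], [[2, 0.3, 0], [0, 0, 0], 0], [[2, 0.3, 0], [0, 0, 0], 0], [[1, 0.2, 0], [0, 0, 0], 0], [[0, 0, 0], [0, 0, 0], 0]])

```text
clock: 13.2
eef_pos: [0.5008, -0.0861, 0.0259]
tool_rot: [0.996, 0.086, -0.002, -0.0]
ft_force: [-4.4, -0.6, 3.8]
grip_width: -0.0001
grasp_force: 2.5
```

```bash
python3 tj.py
```

```text
13.2 [ 0.50082317 -0.08612981  0.02593642] tcp in jig -0.01528712956675649 -0.0030596271028180914
```

>>> drive_tool(increments=[[[-15, -2.5, 0], [0, 0, 0], 0], [[0, 0, 30], [0, 0, 0], 0], [[0, 0, 30], [0, 0, 0], 0], [[14, 34, 0], [0, 0, 0], 0], [[14, 34, 0], [0, 0, 0], 0], [[12, 34, 0], [0, 0, 0], 0], [[0, 0, 0], [0, 0, 0], 0], [[0, 0, 0], [0, 0, 0], 0]])

```text
clock: 13.87
eef_pos: [0.5286, 0.0152, 0.0863]
tool_rot: [0.996, 0.088, 0.0, -0.0]
ft_force: [-0.4, -0.1, 0.1]
grip_width: -0.0002
grasp_force: 0.0
```

```bash
python3 tj.py
```

```text
13.8667 [0.52863765 0.01519758 0.0863024 ] tcp in jig 0.028797158848726474 0.09231979112820216
```

>>> drive_tool(increments=[[[0, 0, -25], [0, 0, 0], 0], [[0, 0, -25], [0, 0, 0], 0], [[0, 0, -10], [0, 0, 0], 0], [[0, 0, 0], [0, 0, 0], 0], [[1, -6, 0], [0, 0, 0], 0], [[1, -6, 0], [0, 0, 0], 0], [[0.7, -4, 0], [0, 0, 0], 0], [[0, 0, 0], [0, 0, 0], 0]])

```text
clock: 14.53
eef_pos: [0.5321, -0.0039, 0.0277]
tool_rot: [0.996, 0.086, 0.001, -0.0]
ft_force: [0.2, 0.3, 0.3]
grip_width: -0.0
grasp_force: 0.0
```

>>> drive_tool(increments=[[[0.3, -2, 0], [0, 0, 0], 0], [[0.3, -2, 0], [0, 0, 0], 0], [[0.3, -2, 0], [0, 0, 0], 0], [[0.3, -2, 0], [0, 0, 0], 0], [[0, 0, 0], [0, 0, 0], 0]])

```text
clock: 14.95
eef_pos: [0.5323, -0.0103, 0.0266]
tool_rot: [0.996, 0.087, 0.0, -0.001]
ft_force: [-0.1, 2.5, 1.2]
grip_width: 0.0003
grasp_force: 1.0
```

```bash
python3 tj.py
```

```text
14.95 [ 0.53230949 -0.0103108   0.02660896] tcp in jig 0.028228033527001577 0.06655503905074825
```

Moving or near the stop; continuing in small steps, watching for the force to rise.

>>> drive_tool(increments=[[[0.3, -2, 0], [0, 0, 0], 0], [[0.2, -1, 0], [0, 0, 0], 0], [[0, 0, 0], [0, 0, 0], 0], [[0, 0, 0], [0, 0, 0], 0]])

```text
clock: 15.28
eef_pos: [0.5326, -0.0135, 0.0263]
tool_rot: [0.996, 0.087, -0.0, -0.0]
ft_force: [-0.5, 3.7, 1.8]
grip_width: 0.0
grasp_force: 1.2
```

```bash
python3 tj.py
```

```text
15.2833 [ 0.53256999 -0.0135375   0.02628293] tcp in jig 0.02795484543478987 0.06332942094808322
```

>>> drive_tool(increments=[[[0.3, -2, 0], [0, 0, 0], 0], [[0.2, -1, 0], [0, 0, 0], 0], [[0, 0, 0], [0, 0, 0], 0], [[0, 0, 0], [0, 0, 0], 0]])

```text
clock: 15.62
eef_pos: [0.5327, -0.0145, 0.0263]
tool_rot: [0.996, 0.087, -0.0, -0.003]
ft_force: [-1.9, 8.1, 2.5]
grip_width: -0.0001
grasp_force: 4.1
```

```bash
python3 tj.py
```

```text
15.6167 [ 0.53268039 -0.01454566  0.02630416] tcp in jig 0.0278981060843491 0.062316829127430626
```

The force rose to 8 N with the motion stalled, so the rail is at the stop. I'll press it to the fence once more.

>>> drive_tool(increments=[[[-3, 20, 0], [0, 0, 0], 0], [[0, 0, 30], [0, 0, 0], 0], [[0, 0, 30], [0, 0, 0], 0], [[-33, -5, 0], [0, 0, 0], 0], [[-30, -5, 0], [0, 0, 0], 0], [[5, -35, 0], [0, 0, 0], 0], [[5, -35, 0], [0, 0, 0], 0], [[3, -20, 0], [0, 0, 0], 0]])

```text
clock: 16.28
eef_pos: [0.4795, -0.0996, 0.0864]
tool_rot: [0.996, 0.086, -0.0, 0.001]
ft_force: [0.4, 0.3, 0.2]
grip_width: -0.0
grasp_force: 0.0
```

>>> drive_tool(increments=[[[0, 0, -25], [0, 0, 0], 0], [[0, 0, -25], [0, 0, 0], 0], [[0, 0, -9], [0, 0, 0], 0], [[0, 0, 0], [0, 0, 0], 0]])

```text
clock: 16.62
eef_pos: [0.4771, -0.0967, 0.0248]
tool_rot: [0.996, 0.086, -0.003, -0.001]
ft_force: [-0.0, -0.2, 0.4]
grip_width: -0.0002
grasp_force: 0.0
```

```bash
python3 tj.py
```

```text
16.6167 [ 0.47714043 -0.09668325  0.02476451] tcp in jig -0.04038171555451447 -0.009578470485076217
```

>>> drive_tool(increments=[[[6, 1, 0], [0, 0, 0], 0], [[6, 1, 0], [0, 0, 0], 0], [[5, 0.8, 0], [0, 0, 0], 0], [[3, 0.5, 0], [0, 0, 0], 0], [[3, 0.5, 0], [0, 0, 0], 0], [[2, 0.3, 0], [0, 0, 0], 0], [[2, 0.3, 0], [0, 0, 0], 0], [[0, 0, 0], [0, 0, 0], 0]])

```text
clock: 17.28
eef_pos: [0.5019, -0.0928, 0.0271]
tool_rot: [0.996, 0.086, -0.005, 0.0]
ft_force: [-11.6, -2.7, 9.1]
grip_width: -0.0002
grasp_force: 6.1
```

```bash
python3 tj.py
```

```text
17.2833 [ 0.50194974 -0.09281703  0.02707485] tcp in jig -0.015274594685711566 -0.009841004849493042
```

>>> drive_tool(increments=[[[-8, -1, 0], [0, 0, 0], 0], [[-20, -3, 0], [0, 0, 0], 0], [[-20, 0, 30], [0, 0, 0], 0], [[-20, 0, 35], [0, 0, 0], 0], [[-20, -15, 30], [0, 0, 0], 0], [[-20, -30, 20], [0, 0, 0], 0], [[-15, -35, 0], [0, 0, 0], 0], [[-15, -35, 0], [0, 0, 0], 0]])

```text
clock: 17.95
eef_pos: [0.3702, -0.2125, 0.1451]
tool_rot: [0.996, 0.088, 0.003, 0.002]
ft_force: [1.5, -0.8, -0.9]
grip_width: -0.0
grasp_force: 0.0
```

>>> drive_tool(increments=[[[-10, -38, 0], [0, 0, 0], 0], [[-10, -38, 0], [0, 0, 0], 0], [[0, -38, 0], [0, 0, 0], 0], [[0, -38, 0], [0, 0, 0], 0], [[0, -38, 0], [0, 0, 0], 0], [[0, 0, 0], [0, 0, 0], 0]])

```text
clock: 18.45
eef_pos: [0.3497, -0.4081, 0.1427]
tool_rot: [0.996, 0.084, 0.001, 0.003]
ft_force: [0.8, -0.1, -0.0]
grip_width: -0.0
grasp_force: 0.0
```

```bash
python3 - <<'E'
from h import *
np.set_printoptions(precision=1,suppress=True)
p=camera('side');t=camera('top');q=[.5154,-.0806,.1651]
R=np.array([[60,50,40],[-4,50,40],[-4,-130,40],[60,-130,40]])/1e3
out=[]
for c,(x0,y0) in ((p,(290,190)),(t,(200,170))):
    im=cv2.resize(c['image'][y0:y0+130,x0:x0+140],(400*1,372),interpolation=2)[:,:,::-1]
    e=im.copy()
    for u in (proj(c,P2W(q,R))-[x0,y0]+.5)*[400/140,372/130]:
        cv2.circle(e,tuple(int(v) for v in u),3,(0,0,255),1)
    out.append(e)
cv2.imwrite('pics/z.png',np.hstack(out))
for nm,c in(('s',p),('t',t)):
    s=silhouettes('rail',c)
    m=np.zeros((400,640),np.uint8);cv2.fillPoly(m,[proj(c,P2W(q,R)).round().astype(int)],1)
    for x in s[:1]: print(nm,x['conf'],x['bbox'],proj(c,P2W(q,R)).min(0),proj(c,P2W(q,R)).max(0))
print(get_obs()['eef_pos'],get_obs()['clock'])
E
```

```text
s 0.62 [308.8, 154.1, 349.5, 232.6] [326.9 220.6] [362.2 290.1]
t 0.62 [204.7, 204.1, 248.2, 206.1] [243.9 201.2] [323.6 240.4]
[ 0.3 -0.4  0.1] 18.65
```

View pics/z.png

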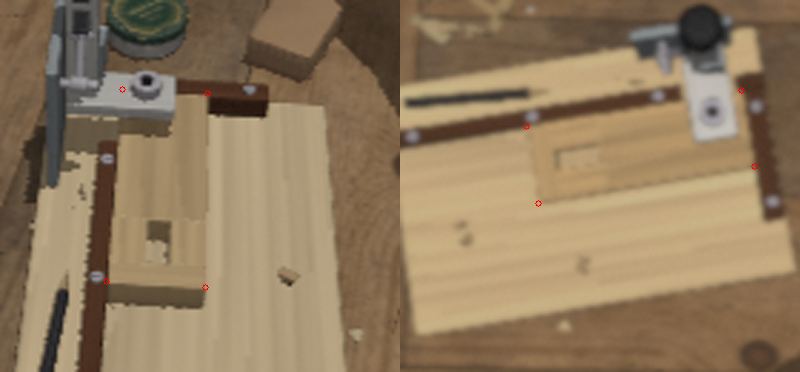

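The rail lies flush along the fence. Its right end meets the stop at (750,170) in the top crop, and the guide is up. Handing in.

```bash
python3 -c "
from workcell import *
print(job_done())"
```

```text
the job is handed in; nothing more can be done
None
```

The guide is up on its pawl and the rail blank lies flush to the fence and against the end stop, as the contact forces and final pictures show; I handed the job in at about 19 s, and the judge's result was not shown.

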